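# Tip a clamped bottle to mix it, then hold its sprung retaining arm open

### The arm

A 6-joint arm with a two-finger parallel gripper is mounted at the origin on a cart in front of the work surface, level with it; the furniture and walls round the work are solid. World frame = base frame: x ahead of the robot, y to its left, z up, the work surface at z = 0. Lengths are in m, angles in rad, forces in N, time in s.
With the tool pointing down it reaches from about 0.25 to 0.85 m from the base axis. Payload 12.5 kg.
Tool frame: the origin (TCP) lies midway between the tips of the shut fingers; the grasp point (between the pads) lies 19 mm behind it; z points along the fingers, y is the line along which they close (so a half turn about z gives the same grasp; the last joint's range is limited). The gripper opens to 93 mm and grips with 3 to 60 N. Pads are 15 mm wide; open, the fingers measure 128 mm over their backs; the gripper's body (75 mm by 188 mm) begins 65 mm behind the grasp point.
Start: joints at [1.166, 0.351, 1.652, -0, 1.139, -0.085], TCP at [0.173, 0.522, 0.219] pointing down, gripper open.
Joint ranges: [-2.75, 2.75], [-0.79, 2.1], [0.01, 2.65], [-1.57, 4.71], [0.07, 3.14], [-2.87, 2.87]. Speed limits (rad/s): [2.22, 2.22, 2.79, 3.14, 3.14, 3.14].

### API

Orientations are given as a 3x3 rotation matrix whose columns are the frame's x, y, z axes.
In Python, from plant import arm gives the robot as it stands.
- The arm moves only by the tool carry_out, never from a script. Its argument "deltas" is a list of rows, each an object with "slide": the shift along the world's x, y, z as a fraction of full scale, a list of three; "turn": the turn, a rotation vector about the world's x, y, z as a fraction of full scale, a list of three; "gripper": the closure, from -1 (fully open) to 1 (shut). In form: [{"slide": [tx, ty, tz], "turn": [wx, wy, wz], "gripper": gripper}, ...]. A call has 1 to 5 rows; each row shifts and turns the commanded pose from where the row before left it; what a row does not reach is not made up. Full scale, the value 1, is 0.5 m for a shift and 0.1 rad for a turn. A row lasts 1/10 s, in which the tool goes at most 50 mm and 8.59 degrees, less where a joint would pass 70% of its speed; a pose out of reach is approached as far as the arm can. A call with a number of a shift or a turn outside -1 to 1 is refused whole. A call with a gripper value outside its range is refused whole. The fingers move at their own pace and stop on an object; "newtons" is the grip in N (left out, the last holds). Time passes only in rows, so rows that do not move let the fingers close. It gives the time, the measured TCP pose, the force, the opening and the grip force at its end, in the units of the state.
- arm.read_state(): the state, without advancing time (a new reading comes with each control period).
- arm.snapshot(name): name is "scene" or "top" or "wrist"; returns (picture, depth): 400x640x3 uint8, blue, green, red; 400x640 float32, m along the optical axis (not along the pixel's ray), 0 where there is no reading.
- arm.camera_params(name): a dict with "fx", "fy", "cx", "cy" (pixels), "extrinsics" (4x4, takes a point from camera to world coordinates). Camera axes: x right, y down, z forward; pixel columns grow to the right and rows downward; lengths in m; the calibration is good to about 2 mm. A picture is of the moment at which its call begins: read the wrist's pose just before it. camera_params takes no time and is no camera call; for the wrist camera it gives the pose at the moment of the call.
- arm.sign_off(): hands the job in; it is judged then, once.
The state is a dict: "clock": time; "joints": joint angles; "dq": joint speeds; "joint_torque": joint torques, N m; "tool_pos": TCP position; "ee_rot": TCP orientation; "wrist_force": force on the tool from outside, world axes, zero at the start; "ft_torque": the same for the moment, N m; "opening": finger opening in m; "finger_force": force on a finger pad.
Only numpy, scipy, OpenCV 4.12 (cv2) and the standard library are available. Lean on these libraries where they do the work, as an engineer would, in place of code of your own. Each camera call takes 0.05 s, during which the arm holds its last target. There are 200 camera calls.

### The job

The white-capped bottle in the mixing stand has to be mixed and made ready to be lifted out. With the retaining arm still closed over its cap, tip the cradle by its side handle toward the front to 45 degrees (the long tick; stay within about five degrees) and keep it there for a second, then bring it fully back level. After that swing the sprung retaining arm by its upright post all the way round to its stop and finish while holding it there against the spring, with the cradle still level and the bottle seated in it; do not let go of the arm at the end, and do not disturb the things standing round the stand.

Things in the scene. Friction and masses are not known exactly. Their poses are not given: they have to be found in the camera images.
- stand: mixing stand, fixed: 190 x 190 x 12 mm aluminium foot plate, two cheeks at y = +-74 mm (95 mm high) carrying the cradle between them. Origin: centre of the plate's underside. -x = its front (roughly to the robot), +y its left, z up. The left cheek has a white quadrant with black ticks at 0, 15, 30, 45, 60 degrees from upright toward the front; the 45 tick is the long one
- tilt_axis (a point): point on the cradle's hinge axis midway between the cheeks, 70 mm above the worktop; axes as the stand's; the hinge runs along the stand's y
- cradle (a joint): tip angle of the cradle in rad: 0 = level (against its end stop), grows as the top tips to the front (-x of the stand), 0.785 = 45 degrees, end stop at 1.08. A friction hinge of about 0.25 N m: the cradle stays where it is left. Grey square cup 54 x 54 mm with the bottle in it
- tilt_grip (a point): middle of the side handle, which turns with the cradle: level round steel bar, 12 mm thick, along the stand's y, on a flat lever outside the left cheek. 112 mm left (+y) of tilt_axis and, when level, 80 mm above it (arc of 80 mm radius). Bar free from 23 mm right of it (lever) to 25 mm left (end knob, 16 mm thick). Axes as the stand's, turned with the cradle
- seat (a point): centre of the cradle cup's inner floor, 38 mm below the hinge axis; turns with the cradle; z = up along the bottle
- pivot (a point): point on the retaining arm's pivot, whose axis is the cradle's own z; with the cradle level 30 mm behind (+x) and 50 mm to the right (-y) of tilt_axis and 54 mm above it; carried by the cradle
- swing (a joint): swing of the retaining arm in rad: 0 = closed (over the bottle's cap), grows clockwise seen from above as the post is moved to the stand's back (+x), 1.10 = against the stop. A spring shuts it: 0.12 N m at 0, 0.30 N m at the stop (about 2 to 5 N at the post)
- retainer: the flat steel retaining arm with its upright post; the arm runs 58 mm from the pivot along this body's y and passes 4 mm above the cap. Origin on the pivot, z up along the pivot axis when the cradle is level
- post_top (a point): top centre of the retaining arm's upright round steel post, 12 mm in diameter and 60 mm long, 58.3 mm from the pivot axis; closed, it stands right over the bottle; with the cradle level its top is 190 mm above the worktop
- bottle: loose white bottle with a white cap, 42 mm across and 88 mm tall, standing in the cradle cup (walls 51 mm high inside, 2 mm play); origin at the centre of its underside
- timer: bystander: small white bench timer, 34 x 68 x 62 mm, origin under its centre, stands to the right of the stand
- beaker: bystander: small clear beaker, 55 mm across, 67 mm tall, origin under its centre, stands to the right of the stand
- slide_box: bystander: small white and blue box, 52 x 78 x 26 mm, origin under its centre, lies behind the stand

How it is judged:
By the outcome, as a careful person would: the job done as asked, in the order asked, and still so for the second after the job is handed in, while the arm keeps its last pose, push and grip.
It also fails if it takes over 51 s, if anything falls off the work surface, if the arm or the gripper's body presses on something with over 40 N, if the wrist force passes 120 N, or if a joint passes its speed limit or range.

## Working session

There is one attempt and no reset: what is moved stays moved. The work goes in short steps, Python scripts to look and compute and a tool call to move; the robot and the scene stay as the last step left them, time stands still between calls to the robot, and variables do not carry over. Pictures are saved under pics/ and viewed, at most 10 in all, crops included, and the job is handed in when it is done.

Besides the shell and the picture viewer there is one more tool, called after "Request:" by a JSON object that holds its "fn" and its "kwargs", one argument or row to a line. carry_out: Moves the arm, as the interface text tells. Its arguments: {"type":"object","properties":{"deltas":{"type":"array","items":{"type":"object","properties":{"slide":{"type":"array","items":{"type":"number","minimum":-1,"maximum":1}},"turn":{"type":"array","items":{"type":"number","minimum":-1,"maximum":1}},"gripper":{"type":"number"}}}},"newtons":{"type":"number"}},"required":["deltas"]}

```bash
mkdir -p pics; ls; cat > h.py <<'E'
import numpy as np, cv2
from plant import arm
def snap(n,f=None):
    p=arm.camera_params(n); im,d=arm.snapshot(n)
    if f: cv2.imwrite('pics/'+f+'.png',im); np.savez('pics/'+f,im=im,d=d,E=p['extrinsics'],K=[p['fx'],p['fy'],p['cx'],p['cy']])
    return im,d,p
def load(f):
    z=np.load('pics/'+f+'.npz'); return z['im'],z['d'],z['E'],z['K']
def cloud(d,E,K):
    v,u=np.mgrid[:d.shape[0],:d.shape[1]]
    P=np.stack([(u-K[2])/K[0]*d,(v-K[3])/K[1]*d,d],-1)
    return P@E[:3,:3].T+E[:3,3]
E
python3 - <<'E'
from h import *
for n in ['scene','top']: 
    _,_,p=snap(n,n+'0'); print(n,p)
s=arm.read_state(); print({k:np.round(v,3) for k,v in s.items()})
a=cv2.imread('pics/scene0.png');b=cv2.imread('pics/top0.png')
E
```

```text
pics
scene {'fx': 507.71701479223844, 'fy': 507.71701479223844, 'cx': 319.39467222165325, 'cy': 198.4036985396932, 'extrinsics': array([[-0.80243248, -0.42371606,  0.42019855,  0.1912166 ],
       [-0.59673131,  0.56536155, -0.56945418,  0.47139872],
       [ 0.00372278, -0.70769416, -0.70650911,  0.8752246 ],
       [ 0.        ,  0.        ,  0.        ,  1.        ]])}
top {'fx': 411.81152040328044, 'fy': 411.81152040328044, 'cx': 320.41014183716874, 'cy': 191.00461484914715, 'extrinsics': array([[ 0.02430295, -0.99043651,  0.13581196,  0.50753725],
       [-0.99968243, -0.02498262, -0.00330208, -0.12475387],
       [ 0.00666344, -0.13568858, -0.99072913,  1.03094752],
       [ 0.        ,  0.        ,  0.        ,  1.        ]])}
{'clock': np.float64(0.1), 'joints': array([ 1.166,  0.351,  1.652, -0.   ,  1.139, -0.085]), 'dq': array([ 0.002, -0.001, -0.001, -0.001, -0.003,  0.   ]), 'joint_torque': array([-0.0000e+00, -4.9803e+01, -2.8571e+01,  7.0000e-02,  2.4000e-02,
       -0.0000e+00]), 'tool_pos': array([0.173, 0.522, 0.218]), 'ee_rot': array([[-0.949,  0.314, -0.   ],
       [ 0.314,  0.949, -0.001],
       [ 0.   , -0.001, -1.   ]]), 'wrist_force': array([0.839, 0.338, 0.011]), 'ft_torque': array([ 0.018, -0.   ,  0.007]), 'finger_force': np.float64(0.0), 'opening': np.float64(0.093)}
```

View pics/scene0.png

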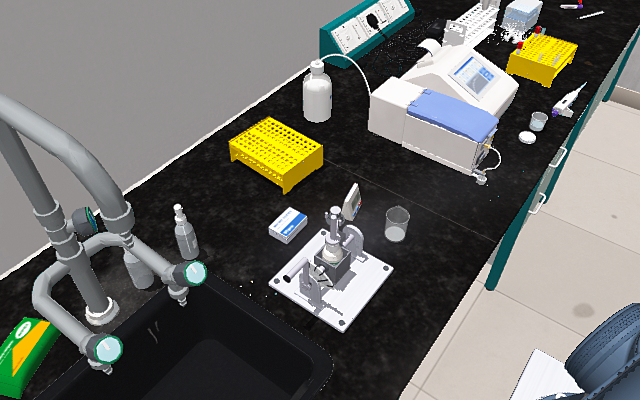

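View pics/top0.png

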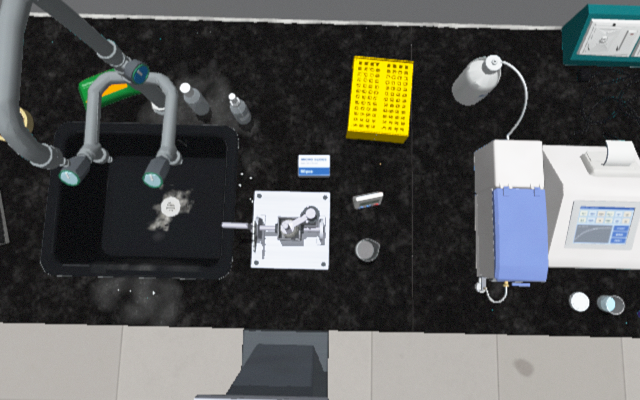

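The scene view shows the stand at about (330,275), with the timer at (352,203), the beaker at (397,223) and the slide box at (288,225). In the top view the stand plate is centred near (290,230), with the handle bar at (237,225), the post at (310,212), the box at (314,165), the timer at (368,200) and the beaker at (367,250). The tap is at the upper left.

```bash
python3 - <<'E'
from h import *
for f,roi in [('top0',(240,180,340,280)),('scene0',(255,180,405,340))]:
    im,d,E,K=load(f); P=cloud(d,E,K)
    x0,y0,x1,y1=roi
    m=np.zeros(d.shape,bool); m[y0:y1,x0:x1]=1
    q=m&(im.min(2)>170)&(abs(P[...,2]-.012)<.006)
    # ray cast to z=.012
    v,u=np.nonzero(q); R=np.c_[(u-K[2])/K[0],(v-K[3])/K[1],np.ones(len(u))]@E[:3,:3].T
    X=E[:3,3]+R*((.012-E[2,3])/R[:,2])[:,None]
    r=cv2.minAreaRect(X[:,:2].astype(np.float32)*1000); print(f,len(u),r, 'z med',np.median(P[q][:,2]))
im,d,E,K=load('top0');P=cloud(d,E,K)
# objects above
for n,(x0,y0,x1,y1),zl in [('bar',(218,215,262,235),.1),('post',(295,200,325,225),.165),('timer',(348,188,390,212),.03),('beaker',(350,235,385,268),.03),('box',(292,150,335,182),.012),('faucet',(40,0,200,190),.1)]:
    S=P[y0:y1,x0:x1].reshape(-1,3); S=S[(S[:,2]>zl)&(S[:,2]<.6)]
    print(n,len(S),S.min(0).round(3),S.max(0).round(3),np.median(S,0).round(3))
cv2.imwrite('pics/c1.png',np.hstack([cv2.resize(im[170:290,215:395],(540,360),interpolation=2)]))
a=load('scene0')[0]; cv2.imwrite('pics/c2.png',cv2.resize(a[170:340,250:420],(595,595),interpolation=2))
c=np.vstack([cv2.resize(im[180:280,215:345],(520,400),interpolation=2)])
E
```

```text
top0 3880 ((549.7669067382812, -57.057640075683594), (187.83538818359375, 188.01666259765625), 0.00393117219209671) z med 0.011512326020820973
scene0 3613 ((595.3084716796875, -106.66093444824219), (293.10235595703125, 280.35333251953125), 89.96398162841797) z med 0.012287864606141286
bar 239 [0.533 0.014 0.101] [0.564 0.083 0.161] [0.549 0.043 0.153]Traceback (most recent call last):
  File "<stdin>", line 15, in <module>
    return umr_minimum(a, axis, None, out, keepdims, initial, where)
ValueError: zero-size array to reduction operation minimum which has no identity
```

```bash
python3 - <<'E'
from h import *
im,d,E,K=load('top0');P=cloud(d,E,K)
for n,(x0,y0,x1,y1),zl in [('bar',(218,215,262,235),.14),('post',(280,195,325,235),.17),('timer',(348,188,390,212),.03),('beaker',(350,235,385,268),.03),('box',(292,150,335,182),.012),('faucet',(0,0,200,190),.1)]:
    S=P[y0:y1,x0:x1].reshape(-1,3); S=S[(S[:,2]>zl)&(S[:,2]<.6)]
    if len(S): print(n,len(S),S.min(0).round(3),S.max(0).round(3),np.median(S,0).round(3))
im2,d2,E2,K2=load('scene0');P2=cloud(d2,E2,K2)
S=P2[180:340,255:405].reshape(-1,3); 
for nm,Q in [('scene',S),('top',P[180:285,215:345].reshape(-1,3))]:
    B=Q[(Q[:,1]>.033)&(Q[:,1]<.07)&(Q[:,2]>.135)&(abs(Q[:,0]-.55)<.06)]; print(nm,'bar',len(B),B.mean(0).round(4),B.max(0).round(3))
    for b in (.165,.185):
        B=Q[(Q[:,2]>b)&(abs(Q[:,0]-.55)<.08)&(Q[:,1]>-.17)&(Q[:,1]<0.02)]; print(nm,'post',len(B),B.mean(0).round(4) if len(B) else 0,B.max(0).round(3) if len(B) else 0)
# plate edges yaw, line fits
q=(im.min(2)>170)&(abs(P[...,2]-.012)<.006);q[:180]=0;q[285:]=0;q[:,:240]=0;q[:,345:]=0
v,u=np.nonzero(q);R=np.c_[(u-K[2])/K[0],(v-K[3])/K[1],np.ones(len(u))]@E[:3,:3].T
X=E[:3,3]+R*((.012-E[2,3])/R[:,2])[:,None]
mx=[(u[v==i].min(),u[v==i].max()) for i in range(195,265)]
for k in (0,1):
    F=np.array([[m[k],i] for m,i in zip(mx,range(195,265))])
    W=[X[(u==a)&(v==b)][0] for a,b in F]; W=np.array(W); p=np.polyfit(W[:,0],W[:,1],1); r=W[:,1]-np.polyval(p,W[:,0]); g=abs(r)<.003;print('edge',np.polyfit(W[g,0],W[g,1],1),g.sum())
cv2.imwrite('pics/c2.png',np.hstack([cv2.resize(im2[170:340,250:420],(400,400),interpolation=2),cv2.resize(im[175:285,215:325],(400,400),interpolation=2)]))
E
```

```text
bar 173 [0.543 0.026 0.141] [0.556 0.083 0.161] [0.549 0.055 0.154]
post 30 [ 0.544 -0.063  0.173] [ 0.555 -0.053  0.192] [ 0.549 -0.057  0.189]
timer 266 [ 0.612 -0.278  0.03 ] [ 0.643 -0.21   0.064] [ 0.626 -0.242  0.054]
beaker 153 [ 0.479 -0.268  0.03 ] [ 0.53  -0.215  0.07 ] [ 0.506 -0.251  0.063]
box 667 [ 0.683 -0.149  0.015] [ 0.734 -0.07   0.031] [ 0.707 -0.11   0.026]
faucet 11647 [0.613 0.172 0.1  ] [0.885 0.385 0.535] [0.757 0.275 0.325]
scene bar 121 [0.5481 0.051  0.1543] [0.556 0.069 0.159]
scene post 81 [ 0.5481 -0.0557  0.1802] [ 0.556 -0.051  0.192]
scene post 29 [ 0.5489 -0.0572  0.1896] [ 0.554 -0.052  0.192]
top bar 102 [0.5494 0.0516 0.154 ] [0.555 0.069 0.161]
top post 68 [ 0.527  -0.0934  0.6335] [ 0.555 -0.053  1.031]
top post 62 [ 0.5251 -0.0966  0.678 ] [ 0.555 -0.053  1.031]
edge [ 0.08641107 -0.04052709] 10
edge [ 0.00326291 -0.15180238] 70
```

View pics/c2.png

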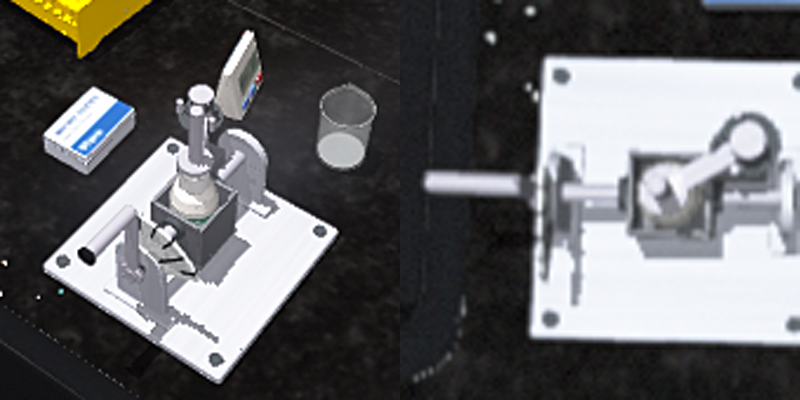

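The crop shows the bar pointing to +y beyond the left cheek, and the post over the cap with the arm closed. Stand ≈ (0.549, -0.057) with yaw ≈ 0, bar ≈ (0.549, 0.055, 0.15), post ≈ (0.549, -0.057), top at z = 0.19. Both views agree, so I'm moving.

Request:
{"fn": "carry_out", "kwargs": {
  "deltas": [
    {"slide": [0.05, -0.062, 0], "turn": [0, 0, -0.83], "gripper": -1},
    {"slide": [0.05, -0.062, 0], "turn": [0, 0, -0.83], "gripper": -1},
    {"slide": [0.05, -0.062, 0], "turn": [0, 0, -0.83], "gripper": -1},
    {"slide": [0.05, -0.062, 0], "turn": [0, 0, -0.83], "gripper": -1},
    {"slide": [0.05, -0.062, 0], "turn": [0, 0, -0.83], "gripper": -1}
  ]
}}

```text
clock: 0.6
tool_pos: [0.2985, 0.3657, 0.2185]
ee_rot: [[-0.74, 0.673, -0.0], [0.673, 0.74, -0.0], [-0.0, -0.0, -1.0]]
wrist_force: [0.7, 0.4, 0.7]
opening: 0.0934
finger_force: 0.0
```

Request:
{"fn": "carry_out", "kwargs": {
  "deltas": [
    {"slide": [0.05, -0.062, 0], "turn": [0, 0, -0.83], "gripper": -1},
    {"slide": [0.05, -0.062, 0], "turn": [0, 0, -0.83], "gripper": -1},
    {"slide": [0.05, -0.062, 0], "turn": [0, 0, -0.83], "gripper": -1},
    {"slide": [0.05, -0.062, 0], "turn": [0, 0, -0.83], "gripper": -1},
    {"slide": [0.05, -0.062, 0], "turn": [0, 0, -0.83], "gripper": -1}
  ]
}}

```text
clock: 1.1
tool_pos: [0.4236, 0.2106, 0.2185]
ee_rot: [[-0.405, 0.914, -0.0], [0.914, 0.405, -0.0], [0.0, -0.0, -1.0]]
wrist_force: [0.7, -0.1, 0.2]
opening: 0.0931
finger_force: 0.0
```

Request:
{"fn": "carry_out", "kwargs": {
  "deltas": [
    {"slide": [0.05, -0.062, 0], "turn": [0, 0, -0.83], "gripper": -1},
    {"slide": [0.05, -0.062, 0], "turn": [0, 0, -0.83], "gripper": -1},
    {"slide": [0.05, -0.062, 0], "turn": [0, 0, -0.83], "gripper": -1},
    {"slide": [0.05, -0.062, 0], "turn": [0, 0, -0.83], "gripper": -1},
    {"slide": [0.05, -0.062, 0], "turn": [0, 0, -0.83], "gripper": 0}
  ]
}}

```text
clock: 1.6
tool_pos: [0.5486, 0.0556, 0.2184]
ee_rot: [[-0.002, 1.0, -0.001], [1.0, 0.002, 0.0], [0.0, -0.001, -1.0]]
wrist_force: [-0.0, 0.1, 0.3]
opening: 0.0885
finger_force: 0.0
```

```bash
python3 - <<'E'
from h import *
im,d,p=snap('wrist','w0'); _,d,E,K=load('w0'); P=cloud(d,E,K)
Q=P.reshape(-1,3)
B=Q[(Q[:,1]>.036)&(Q[:,1]<.075)&(Q[:,2]>.14)&(Q[:,2]<.17)&(abs(Q[:,0]-.55)<.03)]
print(len(B)); print(B.min(0),B.max(0),B.mean(0)) if len(B) else 0
B=Q[(Q[:,2]>.18)&(Q[:,2]<.2)&(abs(Q[:,0]-.55)<.08)&(Q[:,1]<0)&(Q[:,1]>-.15)];print(len(B),B.mean(0) if len(B) else 0)
E
```

```text
664
[0.54665868 0.03604477 0.14862663] [0.55834004 0.07497845 0.15711987] [0.55224055 0.05607816 0.15415008]
0 0
```

View pics/w0.png

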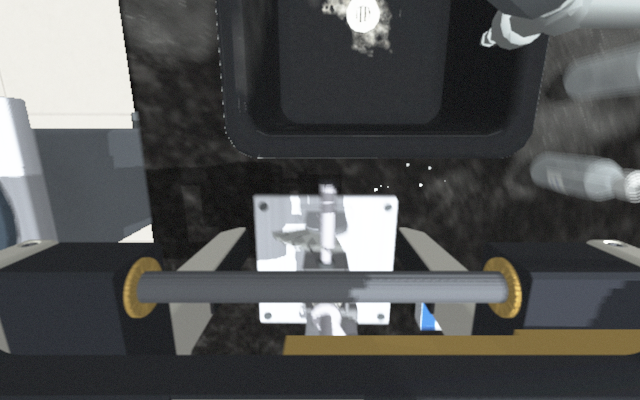

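The wrist view shows the bar at about (327,225), midway between the open fingers, at x ≈ 0.551. I'll go down and grip it.

Request:
{"fn": "carry_out", "kwargs": {
  "deltas": [
    {"slide": [0.002, 0, -0.06], "turn": [0, 0, 0], "gripper": 0},
    {"slide": [0.002, 0, -0.06], "turn": [0, 0, 0], "gripper": 0},
    {"slide": [0, 0, -0.034], "turn": [0, 0, 0], "gripper": 0},
    {"slide": [0, 0, -0.02], "turn": [0, 0, 0], "gripper": 0},
    {"slide": [0, 0, 0], "turn": [0, 0, 0], "gripper": 0}
  ],
  "newtons": 12
}}

```text
clock: 2.15
tool_pos: [0.5493, 0.0571, 0.1306]
ee_rot: [[-0.006, 1.0, -0.002], [1.0, 0.006, -0.0], [-0.0, -0.002, -1.0]]
wrist_force: [-0.7, 0.3, 1.0]
opening: 0.0478
finger_force: 0.0
```

Request:
{"fn": "carry_out", "kwargs": {
  "deltas": [
    {"slide": [0, 0, 0], "gripper": 1},
    {"slide": [0, 0, 0], "gripper": 1},
    {"slide": [0, 0, 0], "gripper": 1},
    {"slide": [0, 0, 0], "gripper": 1},
    {"slide": [0, 0, 0], "gripper": 1}
  ],
  "newtons": 12
}}

```text
invalid input at $.deltas[0]: expected keys slide, turn, gripper
```

Request:
{"fn": "carry_out", "kwargs": {
  "deltas": [
    {"slide": [0, 0, 0], "turn": [0, 0, 0], "gripper": 1},
    {"slide": [0, 0, 0], "turn": [0, 0, 0], "gripper": 1},
    {"slide": [0, 0, 0], "turn": [0, 0, 0], "gripper": 1},
    {"slide": [0, 0, 0], "turn": [0, 0, 0], "gripper": 1},
    {"slide": [0, 0, 0], "turn": [0, 0, 0], "gripper": 1}
  ],
  "newtons": 12
}}

```text
clock: 2.65
tool_pos: [0.5503, 0.0571, 0.1321]
ee_rot: [[-0.006, 1.0, 0.001], [1.0, 0.006, 0.0], [0.0, 0.001, -1.0]]
wrist_force: [1.2, 0.8, -0.0]
opening: 0.0115
finger_force: 12.1
```

Request:
{"fn": "carry_out", "kwargs": {
  "deltas": [
    {"slide": [-0.0126, -0.0, -0.0005], "turn": [0, 0, 0], "gripper": 1},
    {"slide": [-0.0125, 0, -0.0015], "turn": [0, 0, 0], "gripper": 1},
    {"slide": [-0.0123, 0, -0.0024], "turn": [0, 0, 0], "gripper": 1},
    {"slide": [-0.0121, 0, -0.0034], "turn": [0, 0, 0], "gripper": 1},
    {"slide": [-0.0118, 0, -0.0044], "turn": [0, 0, 0], "gripper": 1}
  ]
}}

```text
clock: 3.15
tool_pos: [0.5192, 0.0572, 0.1257]
ee_rot: [[-0.006, 1.0, 0.001], [1.0, 0.006, 0.0], [0.0, 0.001, -1.0]]
wrist_force: [4.6, 2.6, 2.6]
opening: 0.0113
finger_force: 12.0
```

Request:
{"fn": "carry_out", "kwargs": {
  "deltas": [
    {"slide": [-0.0114, 0, -0.0053], "turn": [0, 0, 0], "gripper": 1},
    {"slide": [-0.011, 0, -0.0062], "turn": [0, 0, 0], "gripper": 1},
    {"slide": [-0.0104, 0, -0.007], "turn": [0, 0, 0], "gripper": 1},
    {"slide": [-0.0098, 0, -0.0078], "turn": [0, 0, 0], "gripper": 1},
    {"slide": [-0.0092, 0, -0.0086], "turn": [0, 0, 0], "gripper": 1}
  ]
}}

```text
clock: 3.65
tool_pos: [0.4929, 0.0571, 0.1077]
ee_rot: [[-0.006, 1.0, -0.0], [1.0, 0.006, 0.0], [0.0, -0.0, -1.0]]
wrist_force: [4.0, 2.0, 2.3]
opening: 0.0114
finger_force: 12.0
```

Request:
{"fn": "carry_out", "kwargs": {
  "deltas": [
    {"slide": [0, 0, 0], "turn": [0, 0, 0], "gripper": 1},
    {"slide": [0, 0, 0], "turn": [0, 0, 0], "gripper": 1},
    {"slide": [0, 0, 0], "turn": [0, 0, 0], "gripper": 1},
    {"slide": [0, 0, 0], "turn": [0, 0, 0], "gripper": 1},
    {"slide": [0, 0, 0], "turn": [0, 0, 0], "gripper": 1}
  ]
}}

```text
clock: 4.15
tool_pos: [0.4928, 0.0571, 0.1078]
ee_rot: [[-0.006, 1.0, -0.001], [1.0, 0.006, -0.0], [-0.0, -0.001, -1.0]]
wrist_force: [-0.5, 2.3, -3.8]
opening: 0.0117
finger_force: 12.0
```

```bash
python3 - <<'E'
from h import *
im,_,_=snap('scene','s1'); im2,_,_=snap('top','t1')
for f in ('s1','t1'):
    _,d,E,K=load(f); Q=cloud(d,E,K).reshape(-1,3)
    B=Q[(abs(Q[:,1]+.057)<.012)&(Q[:,2]>.1)&(Q[:,2]<.18)&(Q[:,0]<.52)&(Q[:,0]>.42)]
    print(f,len(B)); 
    if len(B)>5:
        w=np.linalg.svd(B-B.mean(0))[2][0]; print(B.mean(0),w,np.degrees(np.arctan2(abs(w[0]),abs(w[2]))),'from axis',np.degrees(np.arctan2(.5497-B[:,0].mean(),B[:,2].mean()-.07)))
print(arm.read_state()['tool_pos'])
cv2.imwrite('pics/c3.png',np.hstack([cv2.resize(im[170:340,250:420],(400,400),interpolation=2),cv2.resize(im2[175:285,215:325],(400,400),interpolation=2)]))
E
```

```text
s1 171
[ 0.48412769 -0.05629557  0.133957  ] [-0.71019717  0.05295878  0.70200809] 45.33224238933444 from axis 45.71448014043989
t1 212
[ 0.49413056 -0.05742526  0.12789165] [-0.75744924 -0.01322899  0.65276001] 49.24565951201528 from axis 43.82749288810002
[0.49292232 0.05712423 0.10793745]
```

View pics/c3.png

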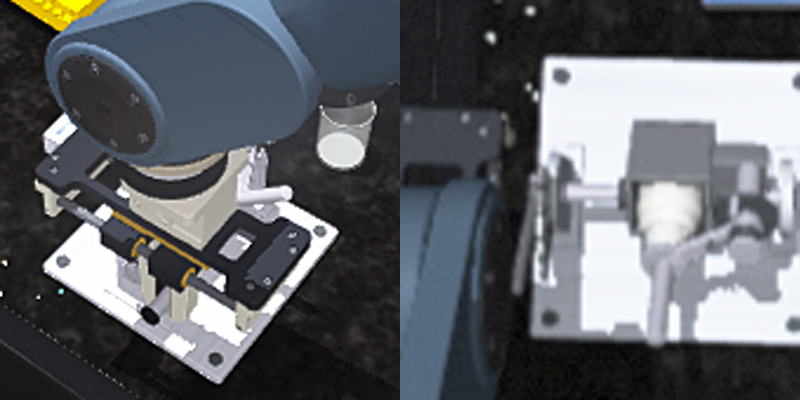

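Both views show the cradle tipped toward the front, with the post lying toward the bottom at about (658,300) in the right crop. The measured tip is about 45°. I'll hold, then return.

Request:
{"fn": "carry_out", "kwargs": {
  "deltas": [
    {"slide": [0, 0, 0], "turn": [0, 0, 0], "gripper": 1},
    {"slide": [0, 0, 0], "turn": [0, 0, 0], "gripper": 1},
    {"slide": [0, 0, 0], "turn": [0, 0, 0], "gripper": 1},
    {"slide": [0, 0, 0], "turn": [0, 0, 0], "gripper": 1},
    {"slide": [0, 0, 0], "turn": [0, 0, 0], "gripper": 1}
  ]
}}

```text
clock: 4.75
tool_pos: [0.4932, 0.0571, 0.1081]
ee_rot: [[-0.006, 1.0, -0.0], [1.0, 0.006, 0.0], [0.0, -0.0, -1.0]]
wrist_force: [-3.1, 2.0, -0.7]
opening: 0.0115
finger_force: 12.0
```

Request:
{"fn": "carry_out", "kwargs": {
  "deltas": [
    {"slide": [0, 0, 0], "turn": [0, 0, 0], "gripper": 1},
    {"slide": [0, 0, 0], "turn": [0, 0, 0], "gripper": 1},
    {"slide": [0, 0, 0], "turn": [0, 0, 0], "gripper": 1},
    {"slide": [0, 0, 0], "turn": [0, 0, 0], "gripper": 1},
    {"slide": [0, 0, 0], "turn": [0, 0, 0], "gripper": 1}
  ]
}}

```text
clock: 5.25
tool_pos: [0.4931, 0.0571, 0.1081]
ee_rot: [[-0.006, 1.0, -0.0], [1.0, 0.006, 0.0], [0.0, -0.0, -1.0]]
wrist_force: [-4.5, 2.0, -0.3]
opening: 0.0114
finger_force: 12.0
```

Request:
{"fn": "carry_out", "kwargs": {
  "deltas": [
    {"slide": [0.0092, 0, 0.0086], "turn": [0, 0, 0], "gripper": 1},
    {"slide": [0.0098, 0, 0.0078], "turn": [0, 0, 0], "gripper": 1},
    {"slide": [0.0104, 0, 0.007], "turn": [0, 0, 0], "gripper": 1},
    {"slide": [0.011, 0, 0.0062], "turn": [0, 0, 0], "gripper": 1},
    {"slide": [0.0114, 0, 0.0053], "turn": [0, 0, 0], "gripper": 1}
  ]
}}

```text
clock: 5.75
tool_pos: [0.5187, 0.057, 0.1263]
ee_rot: [[-0.006, 1.0, -0.001], [1.0, 0.006, -0.0], [-0.0, -0.001, -1.0]]
wrist_force: [-9.7, -0.2, 8.3]
opening: 0.0116
finger_force: 12.0
```

Request:
{"fn": "carry_out", "kwargs": {
  "deltas": [
    {"slide": [0.0118, 0, 0.0044], "turn": [0, 0, 0], "gripper": 1},
    {"slide": [0.0121, 0, 0.0034], "turn": [0, 0, 0], "gripper": 1},
    {"slide": [0.0123, 0, 0.0024], "turn": [0, 0, 0], "gripper": 1},
    {"slide": [0.0125, 0, 0.0015], "turn": [0, 0, 0], "gripper": 1},
    {"slide": [0.0126, 0, 0.0005], "turn": [0, 0, 0], "gripper": 1}
  ]
}}

```text
clock: 6.25
tool_pos: [0.5505, 0.0568, 0.1322]
ee_rot: [[-0.006, 1.0, 0.001], [1.0, 0.006, -0.001], [-0.001, 0.001, -1.0]]
wrist_force: [-5.3, -0.6, 2.8]
opening: 0.0113
finger_force: 12.0
```

Request:
{"fn": "carry_out", "kwargs": {
  "deltas": [
    {"slide": [0.002, 0, 0], "turn": [0, 0, 0], "gripper": 1},
    {"slide": [0, 0, 0], "turn": [0, 0, 0], "gripper": 1}
  ]
}}

```text
clock: 6.45
tool_pos: [0.5514, 0.0568, 0.1322]
ee_rot: [[-0.006, 1.0, 0.001], [1.0, 0.006, -0.0], [-0.0, 0.001, -1.0]]
wrist_force: [-4.9, -1.8, 5.7]
opening: 0.0117
finger_force: 12.0
```

Request:
{"fn": "carry_out", "kwargs": {
  "deltas": [
    {"slide": [0.002, 0, 0], "turn": [0, 0, 0], "gripper": 1},
    {"slide": [0, 0, 0], "turn": [0, 0, 0], "gripper": 1}
  ]
}}

```text
clock: 6.65
tool_pos: [0.5514, 0.0568, 0.1322]
ee_rot: [[-0.006, 1.0, -0.001], [1.0, 0.006, -0.0], [-0.0, -0.001, -1.0]]
wrist_force: [-10.2, -1.6, 10.6]
opening: 0.0116
finger_force: 12.0
```

Request:
{"fn": "carry_out", "kwargs": {
  "deltas": [
    {"slide": [0.002, 0, 0], "turn": [0, 0, 0], "gripper": 1},
    {"slide": [0, 0, 0], "turn": [0, 0, 0], "gripper": 1}
  ]
}}

```text
clock: 6.85
tool_pos: [0.5515, 0.0568, 0.1321]
ee_rot: [[-0.006, 1.0, -0.003], [1.0, 0.006, -0.001], [-0.001, -0.003, -1.0]]
wrist_force: [-15.4, -1.3, 13.2]
opening: 0.0116
finger_force: 12.0
```

Request:
{"fn": "carry_out", "kwargs": {
  "deltas": [
    {"slide": [-0.004, 0, 0], "turn": [0, 0, 0], "gripper": 1},
    {"slide": [0, 0, 0], "turn": [0, 0, 0], "gripper": 0},
    {"slide": [0, 0, 0], "turn": [0, 0, 0], "gripper": 0},
    {"slide": [0, 0, 0], "turn": [0, 0, 0], "gripper": 0},
    {"slide": [0, 0, 0], "turn": [0, 0, 0], "gripper": 0}
  ]
}}

```text
clock: 7.35
tool_pos: [0.5511, 0.0571, 0.1316]
ee_rot: [[-0.006, 1.0, 0.0], [1.0, 0.006, 0.0], [0.0, 0.0, -1.0]]
wrist_force: [-0.0, 0.4, -0.0]
opening: 0.039
finger_force: 0.0
```

Request:
{"fn": "carry_out", "kwargs": {
  "deltas": [
    {"slide": [0, 0, 0.03], "turn": [0, 0, 0], "gripper": 0},
    {"slide": [0, 0, 0.06], "turn": [0, 0, 0], "gripper": 0},
    {"slide": [0, 0, 0.06], "turn": [0, 0, 0], "gripper": 0},
    {"slide": [0, 0, 0.05], "turn": [0, 0, 0], "gripper": 0},
    {"slide": [0, 0, 0], "turn": [0, 0, 0], "gripper": 0}
  ]
}}

```text
clock: 7.85
tool_pos: [0.5524, 0.0572, 0.2349]
ee_rot: [[-0.006, 1.0, 0.006], [1.0, 0.006, 0.0], [0.0, 0.006, -1.0]]
wrist_force: [-0.3, 0.6, -0.2]
opening: 0.0466
finger_force: 0.0
```

```bash
python3 - <<'E'
from h import *
snap('scene','s2'); snap('top','t2'); snap('wrist','w2')
for f in ('s2','t2','w2'):
    _,d,E,K=load(f); Q=cloud(d,E,K).reshape(-1,3)
    B=Q[(abs(Q[:,1]-.055)<.018)&(Q[:,2]>.14)&(Q[:,2]<.162)&(abs(Q[:,0]-.55)<.02)]
    print(f,'bar',len(B),B.mean(0) if len(B) else 0)
    B=Q[(abs(Q[:,1]+.057)<.02)&(Q[:,2]>.185)&(Q[:,2]<.2)&(abs(Q[:,0]-.55)<.03)]
    print(f,'post',len(B),B.mean(0) if len(B) else 0)
E
```

```text
s2 bar 121 [0.54824237 0.05500028 0.15438018]
s2 post 0 0
t2 bar 68 [0.54939596 0.04929388 0.15367075]
t2 post 25 [ 0.54956431 -0.05727183  0.18879236]
w2 bar 517 [0.55234978 0.05536886 0.15433999]
w2 post 0 0
```

Request:
{"fn": "carry_out", "kwargs": {
  "deltas": [
    {"slide": [-0.002, -0.057, 0], "turn": [0, 0, 0], "gripper": 0},
    {"slide": [0, -0.057, 0], "turn": [0, 0, 0], "gripper": 0},
    {"slide": [0, -0.057, 0], "turn": [0, 0, 0], "gripper": 0},
    {"slide": [0, -0.057, 0], "turn": [0, 0, 0], "gripper": 0},
    {"slide": [0, 0, 0], "turn": [0, 0, 0], "gripper": 0}
  ]
}}

```text
clock: 8.5
tool_pos: [0.5493, -0.0593, 0.2301]
ee_rot: [[-0.003, 1.0, -0.002], [1.0, 0.003, -0.0], [-0.0, -0.002, -1.0]]
wrist_force: [-0.2, 1.2, -0.0]
opening: 0.0465
finger_force: 0.0
```

```bash
python3 - <<'E'
from h import *
s=arm.read_state(); print(s['tool_pos'],s['ee_rot'][:,2])
snap('scene','s3'); snap('wrist','w3')
for f in ('s3','w3'):
    _,d,E,K=load(f); Q=cloud(d,E,K).reshape(-1,3)
    B=Q[(abs(Q[:,1]+.057)<.02)&(Q[:,2]>.18)&(Q[:,2]<.2)&(abs(Q[:,0]-.55)<.03)]
    print(f,'post',len(B),B.mean(0) if len(B) else 0)
E
```

```text
[ 0.54931333 -0.05934353  0.23011907] [-2.24409740e-03 -1.04872469e-04 -9.99997477e-01]
s3 post 43 [ 0.54797729 -0.0561678   0.1879046 ]
w3 post 227 [ 0.55230574 -0.05523167  0.18831055]
```

View pics/w3.png

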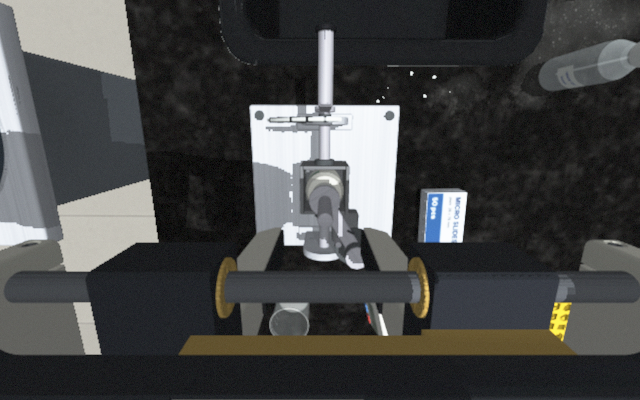

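The wrist view shows the post at about (325,205), midway between the fingers and still closed over the cap. The bar at (326,70) is level. I'll go down on the post.

Request:
{"fn": "carry_out", "kwargs": {
  "deltas": [
    {"slide": [0.002, 0.005, -0.03], "turn": [0, 0, 0], "gripper": 0},
    {"slide": [0, 0, -0.04], "turn": [0, 0, 0], "gripper": 0},
    {"slide": [0, 0, -0.04], "turn": [0, 0, 0], "gripper": 0},
    {"slide": [0, 0, -0.04], "turn": [0, 0, 0], "gripper": 0},
    {"slide": [0, 0, 0], "turn": [0, 0, 0], "gripper": 0}
  ]
}}

```text
clock: 9.1
tool_pos: [0.5493, -0.0531, 0.1539]
ee_rot: [[-0.007, 1.0, -0.005], [1.0, 0.007, 0.001], [0.001, -0.005, -1.0]]
wrist_force: [0.0, -0.0, 0.8]
opening: 0.0465
finger_force: 0.0
```

Request:
{"fn": "carry_out", "kwargs": {
  "deltas": [
    {"slide": [0, 0, 0], "turn": [0, 0, 0], "gripper": 1},
    {"slide": [0, 0, 0], "turn": [0, 0, 0], "gripper": 1},
    {"slide": [0, 0, 0], "turn": [0, 0, 0], "gripper": 1},
    {"slide": [0, 0, 0], "turn": [0, 0, 0], "gripper": 1},
    {"slide": [0, 0, 0], "turn": [0, 0, 0], "gripper": 1}
  ],
  "newtons": 20
}}

```text
clock: 9.6
tool_pos: [0.5511, -0.0544, 0.157]
ee_rot: [[-0.006, 1.0, 0.001], [1.0, 0.006, -0.0], [-0.0, 0.001, -1.0]]
wrist_force: [2.6, -0.2, 0.6]
opening: 0.0118
finger_force: 20.1
```

Request:
{"fn": "carry_out", "kwargs": {
  "deltas": [
    {"slide": [0.009, 0.0055, 0], "turn": [0, 0, -0.9], "gripper": 1},
    {"slide": [0.0098, 0.0042, 0], "turn": [0, 0, -0.9], "gripper": 1},
    {"slide": [0.0102, 0.0034, 0], "turn": [0, 0, -0.9], "gripper": 1},
    {"slide": [0.0104, 0.0022, 0], "turn": [0, 0, -0.9], "gripper": 1}
  ]
}}

```text
clock: 10.0
tool_pos: [0.5709, -0.0473, 0.157]
ee_rot: [[0.35, 0.937, 0.0], [0.937, -0.35, -0.001], [-0.001, 0.001, -1.0]]
wrist_force: [-1.8, -4.5, 2.4]
opening: 0.0115
finger_force: 20.0
```

Request:
{"fn": "carry_out", "kwargs": {
  "deltas": [
    {"slide": [0.0106, 0.0014, 0], "turn": [0, 0, -0.9], "gripper": 1},
    {"slide": [0.0106, 0.0004, 0], "turn": [0, 0, -0.9], "gripper": 1},
    {"slide": [0.0106, -0.0006, 0], "turn": [0, 0, -0.9], "gripper": 1},
    {"slide": [0.0106, -0.0016, 0], "turn": [0, 0, -0.9], "gripper": 1}
  ]
}}

```text
clock: 10.4
tool_pos: [0.5919, -0.0474, 0.157]
ee_rot: [[0.657, 0.753, -0.0], [0.753, -0.657, -0.001], [-0.001, 0.0, -1.0]]
wrist_force: [-2.5, -3.2, 2.2]
opening: 0.0117
finger_force: 20.0
```

Request:
{"fn": "carry_out", "kwargs": {
  "deltas": [
    {"slide": [0.0104, -0.0024, 0], "turn": [0, 0, -0.9], "gripper": 1},
    {"slide": [0.0102, -0.0036, 0], "turn": [0, 0, -0.9], "gripper": 1},
    {"slide": [0.0098, -0.0044, 0], "turn": [0, 0, -0.9], "gripper": 1},
    {"slide": [0, 0, 0], "turn": [0, 0, 0], "gripper": 1}
  ]
}}

```text
clock: 10.8
tool_pos: [0.6073, -0.0523, 0.157]
ee_rot: [[0.833, 0.553, 0.0], [0.553, -0.833, -0.0], [0.0, 0.0, -1.0]]
wrist_force: [-1.4, 1.0, 4.5]
opening: 0.0117
finger_force: 20.0
```

Request:
{"fn": "carry_out", "kwargs": {
  "deltas": [
    {"slide": [0.0052, -0.003, 0], "turn": [0, 0, -0.5], "gripper": 1},
    {"slide": [0.003, -0.002, 0], "turn": [0, 0, -0.3], "gripper": 1},
    {"slide": [0, 0, 0], "turn": [0, 0, 0], "gripper": 1}
  ]
}}

```text
clock: 11.1
tool_pos: [0.6113, -0.0544, 0.157]
ee_rot: [[0.874, 0.486, 0.001], [0.486, -0.874, 0.0], [0.001, 0.0, -1.0]]
wrist_force: [-0.6, 2.3, 5.3]
opening: 0.0111
finger_force: 20.0
```

Request:
{"fn": "carry_out", "kwargs": {
  "deltas": [
    {"slide": [0.003, -0.002, 0], "turn": [0, 0, 0], "gripper": 1},
    {"slide": [0, 0, 0], "turn": [0, 0, 0], "gripper": 1}
  ]
}}

```text
clock: 11.3
tool_pos: [0.6126, -0.0551, 0.157]
ee_rot: [[0.873, 0.487, 0.0], [0.487, -0.873, 0.001], [0.001, -0.001, -1.0]]
wrist_force: [-2.0, 4.7, 6.8]
opening: 0.0117
finger_force: 20.0
```

Request:
{"fn": "carry_out", "kwargs": {
  "deltas": [
    {"slide": [0.003, -0.002, 0], "turn": [0, 0, 0], "gripper": 1},
    {"slide": [0, 0, 0], "turn": [0, 0, 0], "gripper": 1}
  ]
}}

```text
clock: 11.5
tool_pos: [0.6138, -0.0559, 0.157]
ee_rot: [[0.873, 0.487, -0.0], [0.487, -0.873, 0.001], [0.0, -0.001, -1.0]]
wrist_force: [-2.0, 5.2, 7.1]
opening: 0.0118
finger_force: 20.0
```

Request:
{"fn": "carry_out", "kwargs": {
  "deltas": [
    {"slide": [0.0034, -0.002, 0], "turn": [0, 0, 0], "gripper": 1},
    {"slide": [0, 0, 0], "turn": [0, 0, 0], "gripper": 1}
  ]
}}

```text
clock: 11.7
tool_pos: [0.6152, -0.0566, 0.1569]
ee_rot: [[0.873, 0.487, -0.001], [0.487, -0.873, 0.002], [-0.0, -0.002, -1.0]]
wrist_force: [-3.8, 6.5, 7.3]
opening: 0.0116
finger_force: 20.0
```

Request:
{"fn": "carry_out", "kwargs": {
  "deltas": [
    {"slide": [0.0034, -0.002, 0], "turn": [0, 0, 0], "gripper": 1},
    {"slide": [0, 0, 0], "turn": [0, 0, 0], "gripper": 1}
  ]
}}

```text
clock: 11.9
tool_pos: [0.6157, -0.0568, 0.1567]
ee_rot: [[0.873, 0.487, -0.004], [0.487, -0.873, 0.003], [-0.002, -0.005, -1.0]]
wrist_force: [-10.1, 10.9, 12.1]
opening: 0.0114
finger_force: 20.0
```

Request:
{"fn": "carry_out", "kwargs": {
  "deltas": [
    {"slide": [0, 0, 0], "turn": [0, 0, 0], "gripper": 1},
    {"slide": [0, 0, 0], "turn": [0, 0, 0], "gripper": 1},
    {"slide": [0, 0, 0], "turn": [0, 0, 0], "gripper": 1},
    {"slide": [0, 0, 0], "turn": [0, 0, 0], "gripper": 1},
    {"slide": [0, 0, 0], "turn": [0, 0, 0], "gripper": 1}
  ]
}}

```text
clock: 12.4
tool_pos: [0.6157, -0.0568, 0.1568]
ee_rot: [[0.873, 0.487, -0.004], [0.487, -0.873, 0.003], [-0.002, -0.005, -1.0]]
wrist_force: [-11.5, 11.3, 11.4]
opening: 0.0116
finger_force: 20.0
```

```bash
python3 - <<'E'
from h import *
a,_,_=snap('scene','s4'); b,_,_=snap('top','t4'); c,_,_=snap('wrist','w4')
for f in ('s4','t4','w4'):
    _,d,E,K=load(f); Q=cloud(d,E,K).reshape(-1,3)
    B=Q[(abs(Q[:,1]-.055)<.018)&(Q[:,2]>.14)&(Q[:,2]<.162)&(abs(Q[:,0]-.55)<.02)]
    print(f,'bar',len(B),B.mean(0) if len(B) else 0)
    B=Q[(abs(Q[:,0]-.707)<.035)&(Q[:,2]>.015)&(Q[:,2]<.04)&(abs(Q[:,1]+.11)<.045)]; print('box',len(B),B.mean(0) if len(B) else 0)
cv2.imwrite('pics/c4.png',np.hstack([cv2.resize(a[170:340,250:420],(400,400),interpolation=2),cv2.resize(c[:,:400],(400,400))]))
s=arm.read_state();print(s['tool_pos'],s['wrist_force'])
E
```

```text
s4 bar 120 [0.5481703  0.0548042  0.15424284]
box 551 [ 0.70616068 -0.09880001  0.02546766]
t4 bar 0 0
box 43 [ 0.72435989 -0.14288529  0.02575648]
w4 bar 1265 [0.5553157  0.05527439 0.15333364]
box 4307 [ 0.71342145 -0.10704576  0.02563363]
[ 0.61572052 -0.0567708   0.15675701] [-11.24638414  11.70524029  11.21986321]
```

View pics/c4.png

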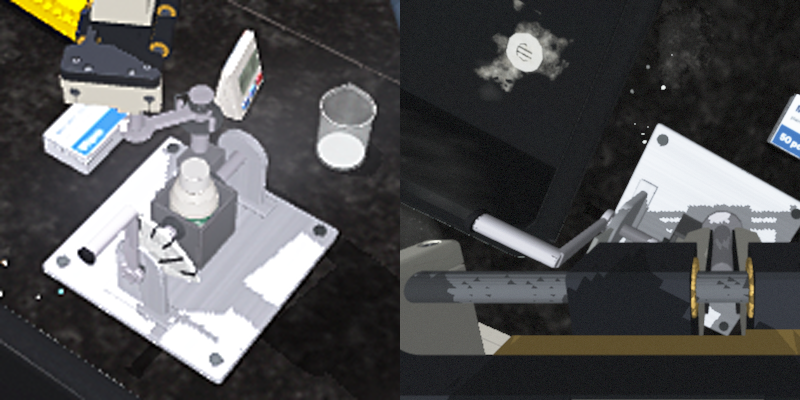

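View pics/w4.png

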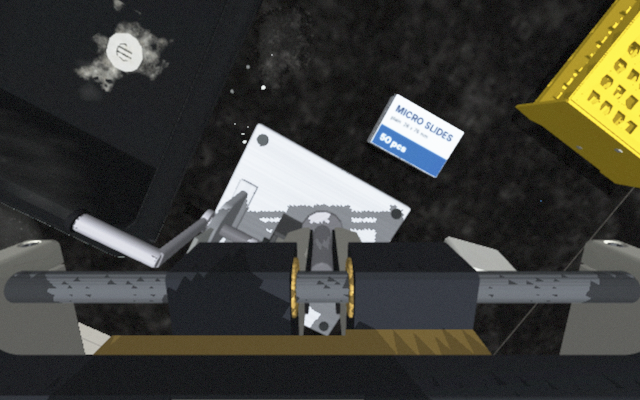

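The scene crop shows the retaining arm swung clear toward the back. The bottle is upright in the level cup at about (195,190), the bar is unmoved, and the timer, beaker and box are where they were. The force rise confirms the arm is against its stop, so I'm handing in.

```bash
python3 -c "
from plant import arm
print(arm.sign_off())"
```

```text
the job is handed in; nothing more can be done
None
```

The bottle was tipped to about 45° and held there for over a second. The cradle was then brought back level, and the retaining arm is held against its stop; handed in at about 12.6 s, with no verdict returned.

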